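# Rack and cover the stained slides

## Task

Put the stained slides away dust-free for the night: set the wide slide rack down in the wide staining dish and the narrow rack in the narrow dish, then cover both dishes and the round jar (its slides are already in it), each with its own lid seated properly on the rim. Set everything down gently rather than dropping it, leave the dishes and the jar standing where they are, and do not disturb the two dropper bottles among them.

Things in the scene. Friction and masses are not known exactly. Their poses are not given: they have to be found in the camera images.
- dish_wide: Wide rectangular staining dish, white plastic, open on top, loose, 550 g. Outside 132 (x) by 104 (y) by 72 high, turned-out rim 138 by 110; walls and floor 5 thick: inside 122 by 94, inner floor 5 above the bench. Sizes in mm. Origin: centre of the underside, z up.
- dish_narrow: Narrow rectangular staining dish, white plastic, open on top, loose, 450 g. Outside 128 (x) by 70 (y) by 72 high, turned-out rim 134 by 76; walls and floor 5 thick: inside 118 by 60, inner floor 5 above the bench. Sizes in mm. Origin: centre of the underside, z up.
- jar_round: Round white staining jar, open on top, loose, 400 g: foot 82 across, body 70 outside and 62 inside, 96 high. Three glass slides already stand in it, tops 15 below the rim: it gets no rack, only its lid. Sizes in mm. Origin: centre of the underside, z up.
- rack_wide: Wide slide rack, 220 g: steel frame 104 (x) by 78 (y), 30 high, with sixteen glass slides on edge across it. Its wire bail ends in a black grip bar over the middle: 34 (y) by 10 (x) by 10 high, centre 56.5 up; 21 free below it. Belongs lengthwise in the wide dish, bar then 5 below the rim. Sizes in mm. Origin: centre of the underside, z up.
- rack_narrow: Narrow slide rack, 130 g: steel frame 96 (x) by 44 (y), 30 high, with six glass slides on edge along it. Its wire bail ends in a black grip bar over the middle: 34 (y) by 10 (x) by 10 high, centre 56.5 up; 21 free below it. Belongs lengthwise in the narrow dish, bar then 5 below the rim. Sizes in mm. Origin: centre of the underside, z up.
- lid_wide: Lid of the wide dish, grey plastic, 140 g: plate 140 (x) by 112 (y) by 5; below it a lip 6 deep, 106 by 78 (8 play all round). Grip bar on top at the centre: 46 (x) by 12 (y), from 11 to 37 above the origin. Seated: plate on the rim, lip inside. Sizes in mm. Origin: centre of the lip's lower edge (on the bench at the start), z up.
- lid_narrow: Lid of the narrow dish, grey plastic, 100 g: plate 136 (x) by 78 (y) by 5; below it a lip 6 deep, 102 by 44 (8 play all round). Grip bar on top at the centre: 46 (x) by 12 (y), from 11 to 37 above the origin. Seated: plate on the rim, lip inside. Sizes in mm. Origin: centre of the lip's lower edge (on the bench at the start), z up.
- lid_round: Lid of the round jar, grey plastic, 60 g: disc 81 across, 5 thick; below it a round plug 6 deep, 46 across (8 play all round). Round knob on top at the centre, 22 across, from 11 to 37 above the origin. Seated: disc on the rim, plug inside. Sizes in mm. Origin: centre of the plug's underside (on the bench at the start), z up.
- bottle_large: Amber dropper bottle with a rubber bulb, 38 across, 81 high, loose: leave it alone. Sizes in mm. Origin: centre of the underside, z up.
- bottle_small: Smaller amber dropper bottle with a rubber bulb, 30 across, 65 high, loose: leave it alone. Sizes in mm. Origin: centre of the underside, z up.

How it is judged:
By the outcome, as a careful person would: the job done as asked, in the order asked, and still so for the second after the job is handed in, with the robot touching nothing.
It also fails if it takes over 128 s, if anything falls off the work surface, if the arm or the gripper's body presses on something with over 40 N, if the wrist force passes 120 N, or if a joint passes its speed limit or range.

## Robot

A 6-joint arm with a two-finger parallel gripper is mounted at the origin on the work surface. World frame = base frame: x ahead of the robot, y to its left, z up, the work surface at z = 0. Lengths are in m, angles in rad, forces in N, time in s.
With the tool pointing down it reaches from about 0.25 to 0.775 m from the base axis. Payload 4 kg.
Tool frame: the origin (TCP) lies at the very end of the fingers, on their centre line; the grasp point (between the pads) lies 19 mm behind it; z points along the fingers, y is the line along which they close (so a half turn about z gives the same grasp; the last joint's range is limited). The gripper opens to 94 mm and grips with 3 to 60 N. Pads are 16 mm wide; open, the fingers measure 119 mm over their backs; the gripper's body (75 mm by 177 mm) begins 78 mm behind the grasp point.
Start: joints at [1.107, 0.087, 1.371, -0, 1.684, -0.103], TCP at [0.194, 0.515, 0.206] pointing down, gripper open.
Joint ranges: [-3.1, 3.1], [-0.76, 2.03], [0.27, 2.55], [-1.08, 4.22], [0.17, 2.65], [-2.57, 2.57]. Speed limits (rad/s): [2.79, 2.79, 3.14, 3.14, 3.14, 3.14].

## Interface

Orientations are given as [roll, pitch, yaw] about the fixed x, y, z axes, in that order (R = Rz(yaw) Ry(pitch) Rx(roll)).
In Python, from bench import robot, vision gives the robot as it stands.
- The arm moves only by the shell command python3 -m crank 'ROWS'. ROWS is JSON, a list of rows, each a list of 3 entries, a list of its own where there are three numbers: the closure, from 0 (fully open) to 1 (shut), then the shift along the tool's x, y, z in m, then the turn, a rotation vector about the tool's x, y, z in degrees. A call has 1 to 8 rows; each row shifts and turns the commanded pose from where the row before left it, along the tool's axes as they then stand; what a row does not reach is not made up. A row lasts 1/10 s, in which the tool goes at most 50 mm and 8.59 degrees, less where a joint would pass 70% of its speed; a pose out of reach is approached as far as the arm can. A call with a gripper value outside its range is refused whole. The fingers move at their own pace and stop on an object; the grip force is fixed at half the most. Time passes only in rows, so rows that do not move let the fingers close. It gives the time, the measured TCP pose, the force, the opening and the grip force at its end, in the units of the state.
- robot.get_obs(): the state, without advancing time (a new reading comes with each control period).
- vision.snapshot(name): name is "scene" or "top" or "wrist"; returns a dict with "color" (400x640x3 uint8, red, green, blue), "z_map" (400x640 float32, m along the optical axis (not along the pixel's ray), 0 where there is no reading), "fx", "fy", "cx", "cy" (pixels), "R" (3x3) and "t" (3): a world point X has camera coordinates R X + t. Camera axes: x right, y down, z forward; pixel columns grow to the right and rows downward; lengths in m; the calibration is good to about 2 mm. A picture is of the moment at which its call begins.
- robot.close_job(): hands the job in; it is judged then, once.
The state is a dict: "time": time; "joint_positions": joint angles; "qvel": joint speeds; "joint_torque": joint torques, N m; "tool_pos": TCP position; "ee_rot": TCP orientation; "wrist_force": force on the tool from outside, world axes, zero at the start; "wrist_torque": the same for the moment, N m; "width": finger opening in m; "finger_force": force on a finger pad.
Only numpy, scipy, OpenCV 4.12 (cv2) and the standard library are available. Lean on these libraries where they do the work, as an engineer would, in place of code of your own. Each camera call takes 0.05 s, during which the arm holds its last target. There are 200 camera calls.

## Working session

There is one attempt and no reset: what is moved stays moved. The work goes in short steps, Python scripts to look and compute and a shell command to move; the robot and the scene stay as the last step left them, time stands still between calls to the robot, and variables do not carry over. Pictures are saved under pics/ and viewed, at most 15 in all, crops included, and the job is handed in when it is done.

```bash
ls; mkdir -p pics; python3 - <<'E'
from bench import robot, vision
import cv2,numpy as np
for n in ["scene","top"]:
    s=vision.snapshot(n); cv2.imwrite(f"pics/{n}0.png",s["color"][:,:,::-1])
    np.savez(f"{n}0.npz",**s); print(n,s["fx"],s["fy"],s["cx"],s["cy"],s["R"],s["t"])
o=robot.get_obs();print(o)
E
```

```text
pics
scene 405.226346787796 405.226346787796 317.23317432068984 198.29238650846395 [[-0.71288991  0.70104102 -0.01815131]
 [ 0.49149813  0.48100808 -0.72598955]
 [-0.50021752 -0.52647196 -0.68746615]] [ 0.3951474  -0.22566235  1.47371584]
top 364.13820890518866 364.13820890518866 325.5781706133557 196.05157368554683 [[ 0.01026862 -0.99969673  0.02238314]
 [-0.98287425 -0.0142095  -0.18372889]
 [ 0.18399122 -0.02011317 -0.98272208]] [-0.00746738  0.52653529  0.94998847]
{'time': 0.1, 'joint_positions': array([ 1.10690470e+00,  8.79158182e-02,  1.37205613e+00,  4.12094896e-05,
        1.68361699e+00, -1.03102916e-01]), 'qvel': array([ 5.00627330e-04, -2.94724373e-04, -1.16326922e-03,  9.52396782e-05,
       -9.26561232e-04,  5.07665331e-05]), 'joint_torque': array([ 2.47062097e-03, -3.41252160e+01, -3.03301549e+01,  7.19494745e-02,
        3.04996641e-02, -8.34982848e-05]), 'tool_pos': array([0.19393252, 0.51416034, 0.20442609]), 'ee_rot': array([-3.13961119e+00, -2.46196465e-04,  2.78080829e+00]), 'wrist_force': array([ 0.01427617, -0.58353323, -0.541647  ]), 'wrist_torque': array([-0.0431575 ,  0.01773398, -0.03012901]), 'finger_force': 0.0, 'width': 0.09397487289105749}
```

View pics/top0.png

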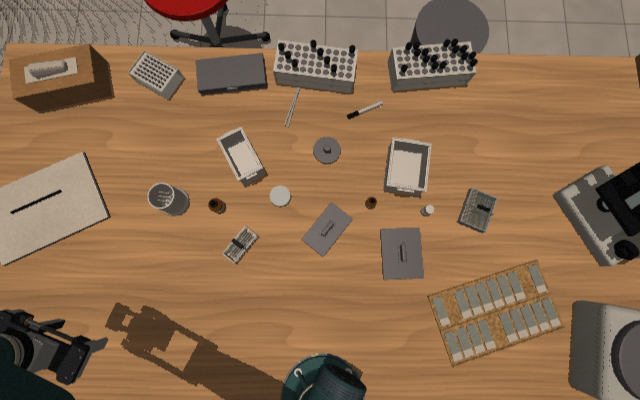

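View pics/scene0.png

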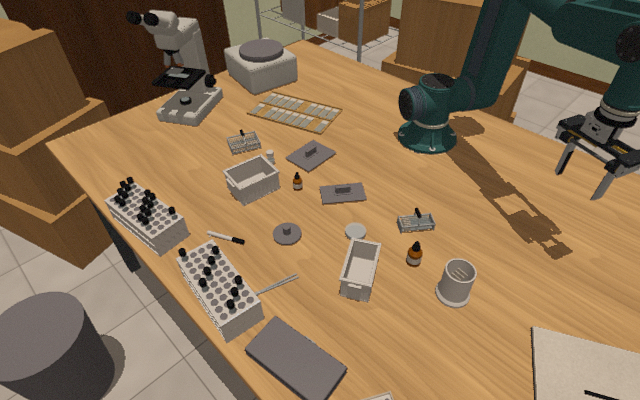

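The top view shows the wide dish (408,166), narrow dish (241,157), jar (169,198), wide rack (477,210) and narrow rack (240,244). The lids are at (402,253) wide, (327,229) narrow and (327,150) round; the bottles are at (217,205) and (371,202). Next I'll measure using depth, checked against the known heights.

```bash
cat > h.py <<'E'
import numpy as np, cv2
def cloud(s):
    z=s["z_map"].astype(float); v,u=np.mgrid[:z.shape[0],:z.shape[1]]
    c=np.stack([(u-s["cx"])/s["fx"]*z,(v-s["cy"])/s["fy"]*z,z],-1)
    P=(c-s["t"])@np.asarray(s["R"]); P[z<=0]=np.nan
    return P
def rect(xy):
    (c,(w,h),a)=cv2.minAreaRect(xy.astype(np.float32))
    if w<h: w,h,a=h,w,a+90
    return np.round(np.array(c),4),round(w*1000),round(h*1000),round((a+90)%180-90,1)
E
python3 - <<'E'
from h import *
s=np.load("top0.npz");P=cloud(s)
R={"dish_wide":(375,130,440,200,.060,.085),"dish_narrow":(210,120,272,190,.060,.085),"jar":(140,175,195,220,.088,.11),"jarfoot":(140,175,195,220,.004,.04),
"rack_wide":(450,180,505,240,.018,.04),"rw_bar":(450,180,505,240,.05,.07),"rack_narrow":(215,220,265,270,.018,.04),"rn_bar":(215,220,265,270,.05,.07),
"lid_wide":(372,218,432,287,.005,.02),"lw_bar":(372,218,432,287,.028,.05),"lid_narrow":(295,195,360,260,.005,.02),"ln_bar":(295,195,360,260,.028,.05),
"lid_round":(305,130,350,170,.005,.02),"lr_bar":(305,130,350,170,.028,.05),"bl":(205,190,230,220,.015,.1),"bs":(362,192,380,212,.015,.1),"petri":(265,180,295,212,.004,.1),"wj":(418,200,440,220,.008,.1)}
print("table",np.nanmedian(P[300:330,300:400,2]))
for k,(a,b,c,d,l,h) in R.items():
    q=P[b:d,a:c].reshape(-1,3); q=q[(q[:,2]>l)&(q[:,2]<h)]
    if len(q)<4: print(k,len(q));continue
    print(k,len(q),*rect(q[:,:2]),"z med/max",np.round([np.median(q[:,2]),q[:,2].max()],4))
E
```

```text
table -0.0010625225419284073
dish_wide 647 [ 0.6145 -0.2276] 150 111 -8.6 z med/max [0.0704 0.0758]
dish_narrow 504 [0.6376 0.2367] 147 76 29.3 z med/max [0.0709 0.0767]
jar 187 [0.5128 0.428 ] 70 68 73.4 z med/max [0.0949 0.1   ]
jarfoot 399 [0.5289 0.4503] 150 127 -86.0 z med/max [0.0139 0.0399]
rack_wide 812 [ 0.4976 -0.4314] 105 80 -22.7 z med/max [0.0264 0.0392]
rw_bar 58 [ 0.4982 -0.4302] 43 10 64.3 z med/max [0.0596 0.065 ]
rack_narrow 349 [0.3931 0.2323] 97 44 -37.8 z med/max [0.0275 0.038 ]
rn_bar 53 [0.3928 0.2315] 34 11 52.1 z med/max [0.0608 0.0653]
lid_wide 1927 [ 0.3745 -0.2067] 140 128 3.0 z med/max [0.01   0.0198]
lw_bar 82 [ 0.375  -0.2147] 44 12 3.7 z med/max [0.035 0.039]
lid_narrow 1268 [ 0.4539 -0.012 ] 175 100 -28.3 z med/max [0.0104 0.0196]
ln_bar 73 [ 0.4395 -0.0059] 46 12 -37.5 z med/max [0.0359 0.0413]
lid_round 520 [ 0.6709 -0.0028] 79 78 -41.1 z med/max [0.0105 0.0181]
lr_bar 50 [ 0.6707 -0.0024] 20 19 -88.8 z med/max [0.0357 0.04  ]
bl 184 [0.5002 0.3006] 37 36 34.3 z med/max [0.0454 0.0829]
bs 100 [ 0.5146 -0.1282] 28 28 -46.9 z med/max [0.0367 0.0649]
petri 357 [0.5293 0.1307] 76 59 -42.4 z med/max [0.0143 0.0201]
wj 108 [ 0.4939 -0.2847] 24 23 -9.5 z med/max [0.0473 0.0528]
```

```bash
cat >> h.py <<'E'
def obj(P,roi,l,h,open_=0):
    a,b,c,d=roi; m=np.zeros(P.shape[:2],np.uint8); m[b:d,a:c]=((P[b:d,a:c,2]>l)&(P[b:d,a:c,2]<h))
    if open_: m=cv2.morphologyEx(m,cv2.MORPH_OPEN,np.ones((open_,open_),np.uint8))
    n,L,st,_=cv2.connectedComponentsWithStats(m)
    return P[L==1+st[1:,4].argmax()]
def go(xyz,yawdeg):
    "needed turn about tool z (deg), then shift in the turned tool frame (mm)"
    from bench import robot
    o=robot.get_obs(); y0=np.degrees(o["ee_rot"][2]); t=np.radians(yawdeg); d=np.array(xyz)-o["tool_pos"]
    turn=-((yawdeg-y0+180)%360-180)
    x=np.array([np.cos(t),np.sin(t)]);y=np.array([np.sin(t),-np.cos(t)])
    j1=np.degrees(o["joint_positions"][0])
    print("now",np.round(o["tool_pos"],4),"rpy",np.round(np.degrees(o["ee_rot"]),1),"j6",round(np.degrees(o["joint_positions"][5])),"TURN z",round(turn,1),"SHIFT mm",np.round([d[:2]@x*1e3,d[:2]@y*1e3,-d[2]*1e3],1), "t",o["time"])
E
python3 - <<'E'
from h import *
s=np.load("top0.npz");P=cloud(s)
for k,roi,l,h,o in [("dish_wide",(375,130,440,200),.066,.0765,0),("dish_narrow",(210,120,272,190),.066,.0765,0),("lid_wide",(372,218,432,287),.006,.0135,5),("lid_narrow",(295,195,360,260),.006,.0135,5)]:
    q=obj(P,roi,l,h,o); c,w,hh,a=rect(q[:,:2]); print(k,len(q),c,w,hh,a)
    for tr in range(3):   # trim rim: per-degree percentile extents
        best=None
    A=[]
    for t in np.radians(np.arange(-60,60,.5)):
        r=q[:,:2]@np.array([[np.cos(t),-np.sin(t)],[np.sin(t),np.cos(t)]])
        lo,hi=np.percentile(r,[1.5,98.5],axis=0); A.append((np.prod(hi-lo),np.degrees(t),(hi-lo)*1e3,np.array([[np.cos(t),-np.sin(t)],[np.sin(t),np.cos(t)]])@((lo+hi)/2)))
    b=min(A,key=lambda x:x[0]); print("   trimmed",b[1],np.round(b[2]),np.round(b[3],4))
im=s["color"][:,:,::-1]; cv2.imwrite("pics/crop1.png",cv2.resize(im[120:280,200:440],None,fx=3,fy=3,interpolation=cv2.INTER_CUBIC)[:, :])
E
```

```text
dish_wide 536 [ 0.6129 -0.2274] 144 111 -8.1
   trimmed -8.5 [138. 109.] [ 0.6141 -0.2274]
dish_narrow 435 [0.6371 0.2365] 136 76 29.3
   trimmed 29.500000000000004 [133.  75.] [0.6373 0.2365]
lid_wide 887 [ 0.3596 -0.2123] 109 108 0.5
   trimmed -19.5 [ 91. 110.] [ 0.3521 -0.2025]
lid_narrow 551 [ 0.4574 -0.0197] 91 78 -37.5
   trimmed 53.5 [74. 83.] [ 0.4581 -0.021 ]
```

View pics/crop1.png

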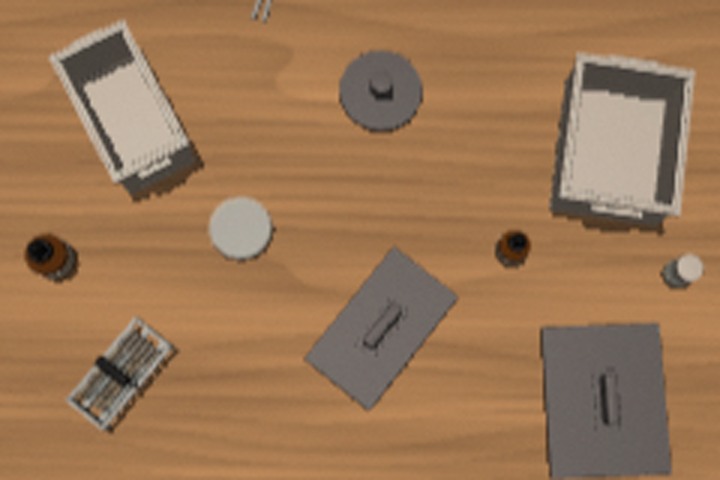

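The narrow dish, narrow lid, wide lid, round lid and both bottles are all clear of each other, and the narrow rack's bar lies across its frame. Going to the wide rack.

```bash
python3 -m crank '[[0.4,[0,0,0],[0,0,8.5]],[0.4,[0,0,0],[0,0,8.5]],[0.4,[0,0,0],[0,0,8.5]],[0.4,[0,0,0],[0,0,8.5]],[0.4,[0,0,0],[0,0,8.5]],[0.4,[0,0,0],[0,0,8.5]],[0.4,[0,0,0],[0,0,8.5]],[0.4,[0,0,0],[0,0,8.5]]]'
python3 -m crank '[[0.4,[0,0,0],[0,0,8.5]],[0.4,[0,0,0],[0,0,8.5]],[0.4,[0,0,0],[0,0,7.5]],[0.4,[0,0,0],[0,0,0]]]'
python3 -c "from h import *; go([.498,-.431,.2],67)"
```

```text
time: 0.9
tool_pos: [0.194, 0.5143, 0.2048]
ee_rot: [-3.141, 0.001, 1.588]
wrist_force: [-0.2, 0.4, -1.0]
width: 0.0562
finger_force: 0.0
time: 1.3
tool_pos: [0.194, 0.5143, 0.2049]
ee_rot: [-3.142, 0.001, 1.167]
wrist_force: [-0.4, 0.6, -0.1]
width: 0.0559
finger_force: 0.0
now [0.194  0.5143 0.2049] rpy [-1.80e+02  1.00e-01  6.68e+01] j6 87 TURN z -0.2 SHIFT mm [-751.4  649.2    4.9] t 1.3
```

```bash
for i in 1; do
python3 -m crank '[[0.4,[-0.0313,0.027,0],[0,0,0]],[0.4,[-0.0313,0.027,0],[0,0,0]],[0.4,[-0.0313,0.027,0],[0,0,0]],[0.4,[-0.0313,0.027,0],[0,0,0]],[0.4,[-0.0313,0.027,0],[0,0,0]],[0.4,[-0.0313,0.027,0],[0,0,0]],[0.4,[-0.0313,0.027,0],[0,0,0]],[0.4,[-0.0313,0.027,0],[0,0,0]]]'
python3 -m crank '[[0.4,[-0.0313,0.027,0],[0,0,0]],[0.4,[-0.0313,0.027,0],[0,0,0]],[0.4,[-0.0313,0.027,0],[0,0,0]],[0.4,[-0.0313,0.027,0],[0,0,0]],[0.4,[-0.0313,0.027,0],[0,0,0]],[0.4,[-0.0313,0.027,0],[0,0,0]],[0.4,[-0.0313,0.027,0],[0,0,0]],[0.4,[-0.0313,0.027,0],[0,0,0]]]'
python3 -m crank '[[0.4,[-0.0313,0.027,0],[0,0,0]],[0.4,[-0.0313,0.027,0],[0,0,0]],[0.4,[-0.0313,0.027,0],[0,0,0]],[0.4,[-0.0313,0.027,0],[0,0,0]],[0.4,[-0.0313,0.027,0],[0,0,0]],[0.4,[-0.0313,0.027,0],[0,0,0]],[0.4,[-0.0313,0.027,0],[0,0,0]],[0.4,[0,0,0],[0,0,0]]]'
done
cat > w.py <<'E'
import sys; from h import *; from bench import vision
s=vision.snapshot("wrist"); cv2.imwrite(f"pics/{sys.argv[1]}.png",s["color"][:,:,::-1]); np.savez(sys.argv[1]+".npz",**s)
E
python3 w.py w1; python3 - <<'E'
from h import *
go([.498,-.431,.2],67)
P=cloud(np.load("w1.npz"));q=P[np.isfinite(P[...,2])]
f=lambda l,h:q[(q[:,2]>l)&(q[:,2]<h)&(np.hypot(q[:,0]-.498,q[:,1]+.431)<.09)]
print("bar",rect(f(.052,.068)[:,:2]),"frame",rect(f(.02,.035)[:,:2]))
E
```

```text
time: 2.1
tool_pos: [0.2942, 0.1978, 0.2054]
ee_rot: [3.141, -0.0, 1.17]
wrist_force: [1.2, -0.4, 0.9]
width: 0.0565
finger_force: 0.0
time: 2.9
tool_pos: [0.3943, -0.1175, 0.2053]
ee_rot: [3.141, -0.0, 1.169]
wrist_force: [0.1, 0.5, 0.3]
width: 0.0563
finger_force: 0.0
time: 3.7
tool_pos: [0.4816, -0.3956, 0.202]
ee_rot: [-3.138, -0.0, 1.165]
wrist_force: [0.2, -0.4, 0.0]
width: 0.0564
finger_force: 0.0
now [ 0.4814 -0.3932  0.2028] rpy [-1.798e+02 -1.000e-01  6.680e+01] j6 -21 TURN z -0.2 SHIFT mm [-28.3  30.1   2.8] t 3.75
bar (array([ 0.4988, -0.4322]), 43, 10, 67.8) frame (array([ 0.4992, -0.4325]), 104, 79, -22.8)
```

View pics/w1.png

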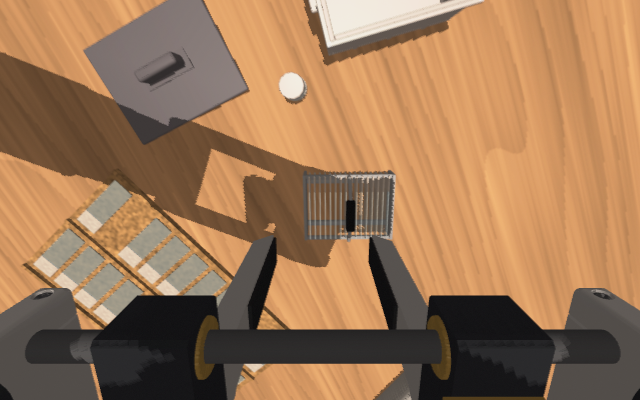

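The wrist picture agrees with the top view: the rack is at (350,205), with the bar and bail in one plane across it, so both sides of the bar are free.

```bash

python3 -m crank '[[0.4,[-0.029,0.0315,0],[0,0,0]],[0.4,[0,0,0.035],[0,0,0]],[0.4,[0,0,0.035],[0,0,0]],[0.4,[0,0,0.035],[0,0,0]],[0.4,[0,0,0],[0,0,0]]]'
python3 -c "from h import *; go([.499,-.4323,.04],67)"
```

```text
time: 4.25
tool_pos: [0.4964, -0.4264, 0.0939]
ee_rot: [-3.13, -0.005, 1.169]
wrist_force: [0.0, 0.1, -0.9]
width: 0.0561
finger_force: 0.0
now [ 0.4964 -0.4264  0.0939] rpy [-179.3   -0.3   67. ] j6 -23 TURN z -0.0 SHIFT mm [-4.5  4.7 53.9] t 4.25
```

```bash

python3 -m crank '[[0.4,[0,0,0],[0,0,0]],[0.4,[0,0,0],[0,0,0]]]'
python3 -c "from h import *; go([.499,-.4323,.04],67)"
```

```text
time: 4.45
tool_pos: [0.5005, -0.4312, 0.1039]
ee_rot: [3.137, 0.002, 1.168]
wrist_force: [0.5, -0.7, 0.1]
width: 0.0566
finger_force: 0.0
now [ 0.5005 -0.4312  0.1039] rpy [1.797e+02 1.000e-01 6.690e+01] j6 -23 TURN z -0.1 SHIFT mm [-1.7 -1.  63.9] t 4.45
```

```bash

python3 -m crank '[[0.4,[-0.001,-0.001,0.02],[0,0,0]],[0.4,[0,0,0.02],[0,0,0]],[0.4,[0,0,0.015],[0,0,0]],[0.4,[0,0,0.0085],[0,0,0]],[0.4,[0,0,0],[0,0,0]],[0.4,[0,0,0],[0,0,0]],[0.4,[0,0,0],[0,0,0]]]'
python3 w.py w2
python3 -c "from h import *; go([.499,-.4323,.04],67)"
```

```text
time: 5.15
tool_pos: [0.4987, -0.4318, 0.0384]
ee_rot: [3.139, 0.001, 1.166]
wrist_force: [0.3, 0.1, -0.3]
width: 0.0566
finger_force: 0.0
now [ 0.4986 -0.4317  0.0383] rpy [179.9   0.   66.8] j6 -23 TURN z -0.2 SHIFT mm [-0.4  0.5 -1.7] t 5.2
```

View pics/w2.png

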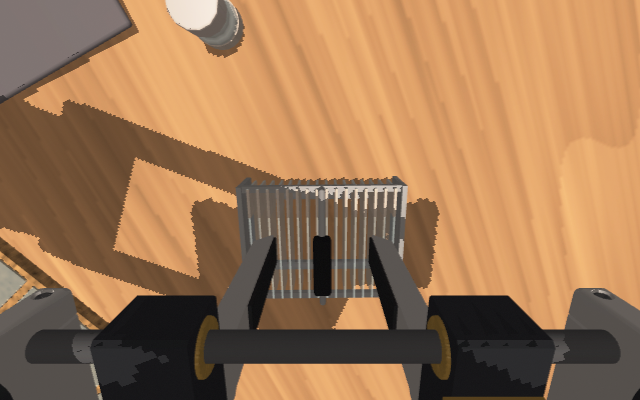

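The bar (322,265) is centred between the fingers. Now close and lift.

```bash

python3 -m crank '[[1,[0,0,0],[0,0,0]],[1,[0,0,0],[0,0,0]],[1,[0,0,0],[0,0,0]],[1,[0,0,0],[0,0,0]],[1,[0,0,0],[0,0,0]],[1,[0,0,0],[0,0,0]],[1,[0,0,-0.005],[0,0,0]]]'
python3 -m crank '[[1,[0,0,-0.02],[0,0,0]],[1,[0,0,-0.03],[0,0,0]],[1,[0,0,-0.03],[0,0,0]],[1,[0,0,-0.03],[0,0,0]],[1,[0,0,-0.02],[0,0,0]],[1,[0,0,-0.01],[0,0,0]],[1,[0,0,0],[0,0,0]],[1,[0,0,0],[0,0,0]]]'
python3 -c "from h import *; go([.6141,-.2275,.19],81.5)"
```

```text
time: 5.9
tool_pos: [0.4974, -0.4305, 0.0407]
ee_rot: [-3.139, -0.001, 1.166]
wrist_force: [0.2, -0.8, -1.6]
width: 0.0097
finger_force: 30.0
time: 6.7
tool_pos: [0.4976, -0.4307, 0.1804]
ee_rot: [-3.139, -0.001, 1.166]
wrist_force: [-0.3, 0.3, -2.6]
width: 0.0097
finger_force: 30.0
now [ 0.4976 -0.4307  0.1804] rpy [-1.799e+02 -1.000e-01  6.680e+01] j6 -23 TURN z -14.7 SHIFT mm [218.2  85.2  -9.6] t 6.7
```

```bash

python3 -m crank '[[1,[0,0,0],[0,0,-7.4]],[1,[0,0,0],[0,0,-7.3]],[1,[0.025,0.0095,0],[0,0,0]],[1,[0.035,0.0136,0],[0,0,0]],[1,[0.035,0.0136,0],[0,0,0]],[1,[0.035,0.0136,0],[0,0,0]],[1,[0.035,0.0136,0],[0,0,0]],[1,[0.03,0.012,0],[0,0,0]]]'
python3 -m crank '[[1,[0.015,0.006,0],[0,0,0]],[1,[0.008,0.003,0],[0,0,0]],[1,[0,0,0],[0,0,0]],[1,[0,0,0],[0,0,0]],[1,[0,0,0],[0,0,0]]]'
python3 w.py w3
python3 - <<'E'
from h import *
go([.6141,-.2275,.19],81.5)
from bench import vision
s=vision.snapshot("scene"); cv2.imwrite("pics/s3.png",s["color"][:,:,::-1][100:300,150:400].repeat(2,0).repeat(2,1)); 
P=cloud(np.load("w3.npz"))
v=np.isfinite(P[...,2]);
m=lambda l,h:P[v&(P[...,2]>l)&(P[...,2]<h)&(np.hypot(P[...,0]-.614,P[...,1]+.228)<.1)]
for l,h in [(.064,.08),(.155,.178)]:
  q=m(l,h); print(len(q),rect(q[:,:2]) if len(q)>5 else 0)
E
```

```text
time: 7.5
tool_pos: [0.6016, -0.2471, 0.1792]
ee_rot: [-3.137, -0.002, 1.424]
wrist_force: [-0.1, -1.2, -1.7]
width: 0.0095
finger_force: 30.0
time: 8.0
tool_pos: [0.6135, -0.2296, 0.1819]
ee_rot: [-3.141, 0.0, 1.421]
wrist_force: [-0.5, -0.4, -2.5]
width: 0.0094
finger_force: 30.0
now [ 0.6135 -0.2295  0.182 ] rpy [-180.     0.    81.4] j6 -17 TURN z -0.1 SHIFT mm [ 2.1  0.3 -8. ] t 8.05
2240 (array([ 0.6158, -0.2283]), 148, 110, -8.1)
11015 (array([ 0.6141, -0.2307]), 104, 79, -8.6)
```

View pics/w3.png

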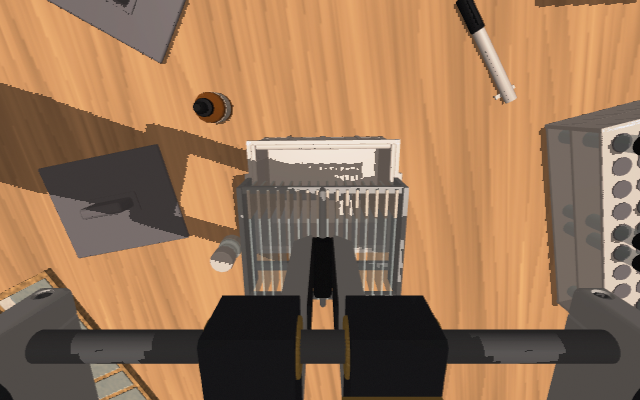

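The rack (320,240) hangs straight over the wide dish and the turn matches (-8.6°). It needs 3 mm along tool x, then lowering.

```bash

python3 -m crank '[[1,[0.003,0,0],[0,0,0]],[1,[0,0,0.02],[0,0,0]],[1,[0,0,0.025],[0,0,0]],[1,[0,0,0.02],[0,0,0]],[1,[0,0,0],[0,0,0]],[1,[0,0,0],[0,0,0]],[1,[0,0,0],[0,0,0]]]'
python3 w.py w4
python3 - <<'E'
from h import *
go([.6141,-.2275,.044],81.5)
P=cloud(np.load("w4.npz"))
v=np.isfinite(P[...,2]);
m=lambda l,h:P[v&(P[...,2]>l)&(P[...,2]<h)&(np.hypot(P[...,0]-.614,P[...,1]+.228)<.1)]
for l,h in [(.068,.08),(.098,.115)]:
  q=m(l,h); print(len(q),rect(q[:,:2]) if len(q)>5 else 0)
E
python3 -m crank '[[1,[0,0,0.02],[0,0,0]],[1,[0,0,0.02],[0,0,0]],[1,[0,0,0.015],[0,0,0]],[1,[0,0,0],[0,0,0]],[1,[0,0,0],[0,0,0]],[1,[0,0,0],[0,0,0]]]'
```

```text
time: 8.8
tool_pos: [0.6155, -0.2256, 0.119]
ee_rot: [3.138, 0.001, 1.423]
wrist_force: [0.2, -0.6, -2.0]
width: 0.0093
finger_force: 30.0
now [ 0.6156 -0.2256  0.1192] rpy [1.798e+02 1.000e-01 8.150e+01] j6 -17 TURN z 0.0 SHIFT mm [-2.1 -1.2 75.2] t 8.85
4429 (array([ 0.6154, -0.2283]), 138, 111, -8.1)
9563 (array([ 0.6161, -0.2267]), 105, 79, -8.4)
time: 9.45
tool_pos: [0.6155, -0.2255, 0.0637]
ee_rot: [3.139, 0.001, 1.423]
wrist_force: [0.1, -0.2, -1.3]
width: 0.0097
finger_force: 30.0
```

```bash

python3 -m crank '[[1,[0,0,0.008],[0,0,0]],[1,[0,0,0.006],[0,0,0]],[1,[0,0,0.003],[0,0,0]],[1,[0,0,0],[0,0,0]],[1,[0,0,0],[0,0,0]]]'
python3 -m crank '[[1,[0,0,0.0015],[0,0,0]],[1,[0,0,0],[0,0,0]],[1,[0,0,0.0015],[0,0,0]],[1,[0,0,0],[0,0,0]]]'
```

```text
time: 9.95
tool_pos: [0.6145, -0.225, 0.0447]
ee_rot: [-3.141, -0.0, 1.423]
wrist_force: [0.7, -0.0, -2.1]
width: 0.0091
finger_force: 30.0
time: 10.35
tool_pos: [0.6147, -0.2252, 0.0422]
ee_rot: [3.141, 0.0, 1.423]
wrist_force: [-0.1, -0.6, -2.8]
width: 0.0098
finger_force: 30.0
```

```bash

for i in 1 2 3; do python3 -m crank '[[1,[0,0,0.001],[0,0,0]],[1,[0,0,0],[0,0,0]],[1,[0,0,0],[0,0,0]]]' | egrep 'tool_pos|wrist_f'; done
```

```text
tool_pos: [0.6147, -0.2252, 0.0421]
wrist_force: [-1.9, 1.1, 5.7]
tool_pos: [0.6148, -0.2252, 0.0421]
wrist_force: [-4.1, 1.9, 8.0]
tool_pos: [0.6148, -0.2252, 0.0421]
wrist_force: [-5.3, 2.0, 11.8]
```

Contact. Back the command off, release, and rise.

```bash

python3 -m crank '[[1,[0,0,-0.0025],[0,0,0]],[1,[0,0,0],[0,0,0]],[0.8,[0,0,0],[0,0,0]],[0.65,[0,0,0],[0,0,0]],[0.65,[0,0,0],[0,0,0]],[0.65,[0,0,0],[0,0,0]],[0.65,[0,0,0],[0,0,0]]]'
python3 -m crank '[[0.6,[0,0,-0.01],[0,0,0]],[0.6,[0,0,-0.03],[0,0,0]],[0.6,[0,0,-0.04],[0,0,0]],[0.6,[0,0,-0.04],[0,0,0]],[0.6,[0,0,-0.03],[0,0,0]],[0.6,[0,0,-0.01],[0,0,0]],[0.6,[0,0,0],[0,0,0]],[0.6,[0,0,0],[0,0,0]]]'
python3 w.py w5
python3 - <<'E'
from h import *
go([.3930,.2318,.19],52.3)
E
```

```text
time: 11.95
tool_pos: [0.6145, -0.225, 0.0411]
ee_rot: [-3.141, -0.0, 1.423]
wrist_force: [-0.1, 0.1, -0.3]
width: 0.0325
finger_force: 0.0
time: 12.75
tool_pos: [0.6139, -0.2248, 0.1996]
ee_rot: [-3.139, -0.001, 1.423]
wrist_force: [-0.1, -0.2, -0.4]
width: 0.0376
finger_force: 0.0
now [ 0.6136 -0.2247  0.1987] rpy [-1.798e+02 -1.000e-01  8.150e+01] j6 -17 TURN z 29.2 SHIFT mm [ 226.3 -453.7    8.7] t 12.8
```

View pics/w5.png

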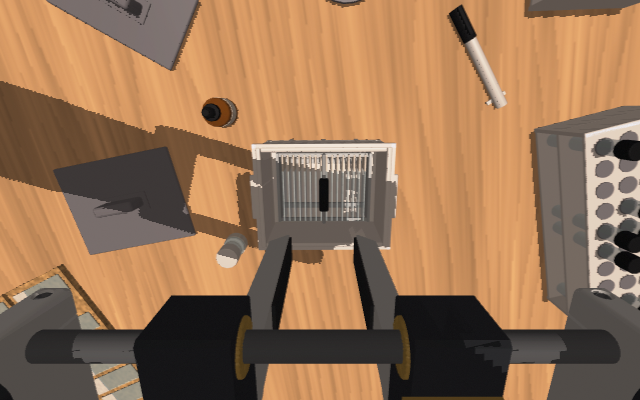

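The wide rack (323,195) stands inside the wide dish. On to the narrow rack.

```bash

python3 -m crank '[[0.4,[0,0,0],[0,0,7.3]],[0.4,[0,0,0],[0,0,7.3]],[0.4,[0,0,0],[0,0,7.3]],[0.4,[0,0,0],[0,0,7.3]],[0.4,[0.010,-0.020,0],[0,0,0]],[0.4,[0.016,-0.032,0],[0,0,0]],[0.4,[0.018,-0.036,0],[0,0,0]],[0.4,[0.018,-0.036,0],[0,0,0]]]' | grep pos
python3 -m crank '[[0.4,[0.018,-0.036,0],[0,0,0]],[0.4,[0.018,-0.036,0],[0,0,0]],[0.4,[0.018,-0.036,0],[0,0,0]],[0.4,[0.018,-0.036,0],[0,0,0]],[0.4,[0.018,-0.036,0],[0,0,0]],[0.4,[0.018,-0.036,0],[0,0,0]],[0.4,[0.018,-0.036,0],[0,0,0]],[0.4,[0.018,-0.036,0],[0,0,0]]]' | grep pos
python3 -m crank '[[0.4,[0.01,-0.02,0],[0,0,0]],[0.4,[0.007,-0.014,0],[0,0,0]],[0.4,[0.003,-0.006,0],[0,0,0]],[0.4,[0,0,0],[0,0,0]],[0.4,[0,0,0],[0,0,0]],[0.4,[0,0,0],[0,0,0]]]' | grep pos
python3 w.py w6
cat > m.py <<'E'
# m.py file x y  l h [l h...] : rect fits within 0.1 m
import sys; from h import *
f,x,y=sys.argv[1],float(sys.argv[2]),float(sys.argv[3]); P=cloud(np.load(f+".npz")); v=np.isfinite(P[...,2])
for l,h in np.reshape([float(a) for a in sys.argv[4:]],(-1,2)):
    q=P[v&(P[...,2]>l)&(P[...,2]<h)&(np.hypot(P[...,0]-x,P[...,1]-y)<.1)]
    print(l,h,len(q),rect(q[:,:2]) if len(q)>5 else 0)
E
python3 m.py w6 .393 .232 .052 .068 .02 .035
python3 -c "from h import *; go([.3930,.2318,.04],52.3)"
```

```text
tool_pos: [0.5524, -0.0989, 0.1982]
tool_pos: [0.4123, 0.1907, 0.199]
tool_pos: [0.3952, 0.2292, 0.201]
0.052 0.068 294 (array([0.3947, 0.2327]), 34, 9, 52.3)
0.02 0.035 1973 (array([0.3944, 0.2316]), 96, 45, -37.5)
now [0.3953 0.2293 0.2012] rpy [-180.     0.    52.2] j6 61 TURN z -0.1 SHIFT mm [  0.6  -3.4 161.2] t 15.05
```

```bash

python3 -m crank '[[0.4,[0.002,-0.0025,0.02],[0,0,0]],[0.4,[0,0,0.035],[0,0,0]],[0.4,[0,0,0.035],[0,0,0]],[0.4,[0,0,0.03],[0,0,0]],[0.4,[0,0,0.02],[0,0,0]],[0.4,[0,0,0],[0,0,0]],[0.4,[0,0,0],[0,0,0]],[0.4,[0,0,0],[0,0,0]]]' | grep pos
python3 -m crank '[[0.4,[0,0,0.01],[0,0,0]],[0.4,[0,0,0.008],[0,0,0]],[0.4,[0,0,0.003],[0,0,0]],[0.4,[0,0,0],[0,0,0]],[0.4,[0,0,0],[0,0,0]]]' | egrep 'pos|force'
python3 w.py w7
python3 -c "from h import *; go([.3945,.2322,.04],52.3)"
```

```text
tool_pos: [0.3956, 0.2334, 0.0633]
tool_pos: [0.3941, 0.2332, 0.0404]
wrist_force: [0.3, -0.3, -0.0]
finger_force: 0.0
now [0.3943 0.2333 0.0406] rpy [180.   -0.   52.3] j6 61 TURN z 0.0 SHIFT mm [-0.7  0.8  0.6] t 16.4
```

View pics/w7.png

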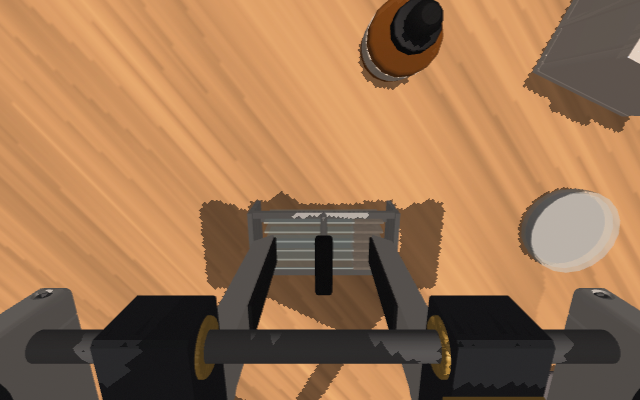

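Bar centred at (323,265). Grip, lift and go to the narrow dish.

```bash

python3 -m crank '[[1,[0,0,0],[0,0,0]],[1,[0,0,0],[0,0,0]],[1,[0,0,0],[0,0,0]],[1,[0,0,0],[0,0,0]],[1,[0,0,0],[0,0,0]],[1,[0,0,0],[0,0,0]],[1,[0,0,-0.005],[0,0,0]]]' | egrep 'pos|width|finger'
python3 -m crank '[[1,[0,0,-0.02],[0,0,0]],[1,[0,0,-0.03],[0,0,0]],[1,[0,0,-0.03],[0,0,0]],[1,[0,0,-0.03],[0,0,0]],[1,[0,0,-0.02],[0,0,0]],[1,[0,0,-0.01],[0,0,0]],[1,[0,0,0],[0,0,0]]]' | egrep 'pos|width|finger'
python3 -m crank '[[1,[0,0,0],[0,0,-8.4]],[1,[0,0,0],[0,0,-8.4]],[1,[0,0,0],[0,0,-8.4]],[1,[0,0,0],[0,0,-8.4]],[1,[0,0,0],[0,0,-8.4]],[1,[0,0,0],[0,0,-8.4]],[1,[0,0,0],[0,0,-8.4]],[1,[0,0,0],[0,0,-8.3]]]' | egrep 'pos|width|finger'
python3 -c "from h import *; go([.637,.2365,.185],119.4)"
```

```text
tool_pos: [0.3934, 0.2328, 0.0447]
width: 0.0096
finger_force: 30.0
tool_pos: [0.3948, 0.2334, 0.1869]
width: 0.0096
finger_force: 30.0
tool_pos: [0.3932, 0.2327, 0.1833]
width: 0.0096
finger_force: 30.0
now [0.3932 0.2327 0.1833] rpy [-179.8   -0.   119.8] j6 -6 TURN z 0.4 SHIFT mm [-116.4  214.3   -1.7] t 18.6
```

```bash

python3 -m crank '[[1,[-0.008,0.015,0],[0,0,0.3]],[1,[-0.016,0.029,0],[0,0,0]],[1,[-0.018,0.033,0],[0,0,0]],[1,[-0.018,0.033,0],[0,0,0]],[1,[-0.018,0.033,0],[0,0,0]],[1,[-0.018,0.033,0],[0,0,0]],[1,[-0.012,0.022,0],[0,0,0]],[1,[-0.006,0.012,0],[0,0,0]]]' | egrep 'pos|width|finger'
python3 -m crank '[[1,[-0.002,0.004,0.02],[0,0,0]],[1,[0,0,0.02],[0,0,0]],[1,[0,0,0.02],[0,0,0]],[1,[0,0,0.01],[0,0,0]],[1,[0,0,0],[0,0,0]],[1,[0,0,0],[0,0,0]],[1,[0,0,0],[0,0,0]]]' | egrep 'pos|width|finger'
python3 w.py w8; python3 m.py w8 .637 .2365 .066 .078 .093 .112
python3 -c "from h import *; go([.637,.2365,.185],119.4)"
```

```text
tool_pos: [0.6341, 0.235, 0.1815]
width: 0.0095
finger_force: 30.0
tool_pos: [0.6382, 0.2363, 0.117]
width: 0.0097
finger_force: 30.0
0.066 0.078 4474 (array([0.6383, 0.2366]), 135, 76, 29.2)
0.093 0.112 6265 (array([0.6403, 0.2354]), 97, 45, 29.2)
now [0.6383 0.2363 0.1172] rpy [179.8   0.  119.1] j6 -14 TURN z -0.3 SHIFT mm [  0.8  -1.1 -67.8] t 20.15
```

View pics/w8.png

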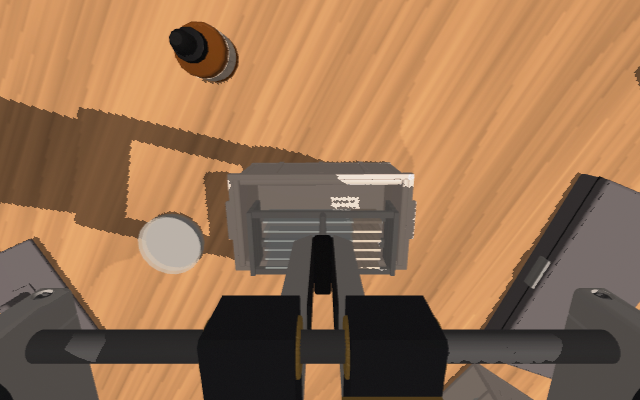

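The rack is over the narrow dish with about 2 mm to correct, turn matched.

```bash

python3 -m crank '[[1,[0.002,-0.001,0],[0,0,0]],[1,[0,0,0.015],[0,0,0]],[1,[0,0,0.02],[0,0,0]],[1,[0,0,0.015],[0,0,0]],[1,[0,0,0.008],[0,0,0]],[1,[0,0,0.004],[0,0,0]],[1,[0,0,0],[0,0,0]],[1,[0,0,0],[0,0,0]]]' | egrep 'pos|force'
for i in 1 2 3; do python3 -m crank '[[1,[0,0,0.002],[0,0,0]],[1,[0,0,0],[0,0,0]],[1,[0,0,0],[0,0,0]]]' | egrep 'tool_pos|wrist_f'; done
```

```text
tool_pos: [0.6363, 0.2375, 0.0543]
wrist_force: [1.0, 0.5, -0.5]
finger_force: 30.0
tool_pos: [0.6359, 0.2374, 0.0519]
wrist_force: [-0.4, -0.3, -2.0]
tool_pos: [0.6356, 0.2373, 0.0493]
wrist_force: [-0.2, 0.2, -1.5]
tool_pos: [0.6356, 0.2373, 0.0473]
wrist_force: [-0.9, -0.2, -2.5]
```

```bash

for i in 1 2 3 4; do python3 -m crank '[[1,[0,0,0.001],[0,0,0]],[1,[0,0,0],[0,0,0]],[1,[0,0,0],[0,0,0]]]' | egrep 'tool_pos|wrist_f'; done
```

```text
tool_pos: [0.6357, 0.2374, 0.0465]
wrist_force: [0.0, -1.0, -0.7]
tool_pos: [0.6359, 0.2374, 0.0459]
wrist_force: [0.7, 0.6, 0.0]
tool_pos: [0.6359, 0.2375, 0.0458]
wrist_force: [-2.6, -0.9, 6.2]
tool_pos: [0.6359, 0.2374, 0.0458]
wrist_force: [-3.6, -0.9, 8.1]
```

```bash

python3 -m crank '[[1,[0,0,-0.0022],[0,0,0]],[1,[0,0,0],[0,0,0]],[0.8,[0,0,0],[0,0,0]],[0.65,[0,0,0],[0,0,0]],[0.65,[0,0,0],[0,0,0]],[0.65,[0,0,0],[0,0,0]],[0.65,[0,0,0],[0,0,0]]]' | egrep 'pos|width|finger'
python3 -m crank '[[0.6,[0,0,-0.01],[0,0,0]],[0.6,[0,0,-0.03],[0,0,0]],[0.6,[0,0,-0.04],[0,0,0]],[0.6,[0,0,-0.04],[0,0,0]],[0.6,[0,0,-0.03],[0,0,0]],[0.6,[0,0,-0.01],[0,0,0]],[0.6,[0,0,0],[0,0,0]],[0.6,[0,0,0],[0,0,0]]]' | egrep pos
python3 w.py w9; python3 m.py w9 .637 .2365 .066 .078 .028 .042
python3 -m crank '[[0.6,[0,0,0],[0,0,8.3]],[0.6,[0,0,0],[0,0,8.3]],[0.6,[0,0,0],[0,0,8.3]],[0.6,[0,0,0],[0,0,8.3]],[0.6,[0,0,0],[0,0,8.3]],[0.6,[0,0,0],[0,0,8.3]],[0.6,[0,0,0],[0,0,8.3]],[0.6,[0,0,0],[0,0,8.3]]]' | egrep pos
python3 -m crank '[[0.6,[0,0,0],[0,0,8.3]],[0.6,[0,0,0],[0,0,8.3]],[0.6,[0,0,0],[0,0,8.3]],[0.6,[0,0,0],[0,0,8.3]],[0.6,[0,0,0],[0,0,8.3]],[0.6,[0,0,0],[0,0,7.5]],[0.6,[0,0,0],[0,0,0]]]' | egrep pos
python3 -c "from h import *; go([.375,-.2147,.18],3.7)"
```

```text
tool_pos: [0.6357, 0.2373, 0.0454]
width: 0.0326
finger_force: 0.0
tool_pos: [0.6351, 0.2371, 0.2038]
0.066 0.078 3477 (array([0.6387, 0.2364]), 134, 76, 29.4)
0.028 0.042 2544 (array([0.6368, 0.2388]), 126, 67, 29.2)
tool_pos: [0.6347, 0.237, 0.2023]
tool_pos: [0.6347, 0.237, 0.2026]
now [0.6347 0.237  0.2026] rpy [179.9   0.3   3.7] j6 102 TURN z 0.0 SHIFT mm [-288.3  434.    22.6] t 26.1
```

View pics/w9.png

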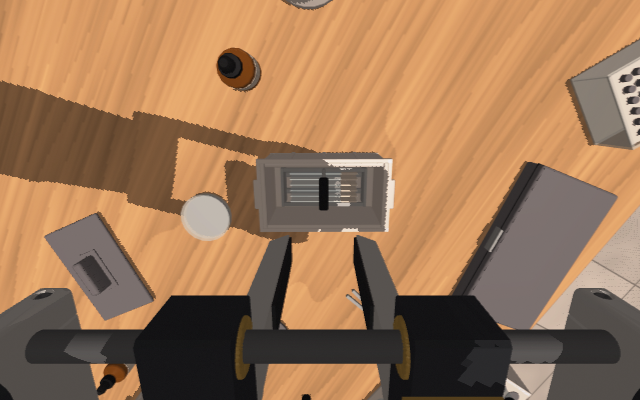

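The narrow rack (323,193) is in its dish. Now the wide lid.

```bash

python3 -m crank '[[0.6,[-0.010,0.015,0],[0,0,0]],[0.6,[-0.018,0.027,0],[0,0,0]],[0.6,[-0.022,0.033,0],[0,0,0]],[0.6,[-0.022,0.033,0],[0,0,0]],[0.6,[-0.022,0.033,0],[0,0,0]],[0.6,[-0.022,0.033,0],[0,0,0]],[0.6,[-0.022,0.033,0],[0,0,0]],[0.6,[-0.022,0.033,0],[0,0,0]]]' | egrep pos
python3 -m crank '[[0.6,[-0.022,0.033,0],[0,0,0]],[0.6,[-0.022,0.033,0],[0,0,0]],[0.6,[-0.022,0.033,0],[0,0,0]],[0.6,[-0.022,0.033,0],[0,0,0]],[0.6,[-0.022,0.033,0],[0,0,0]],[0.6,[-0.018,0.029,0.02],[0,0,0]],[0.6,[-0.014,0.02,0.0],[0,0,0]],[0.6,[-0.006,0.012,0],[0,0,0]]]' | egrep pos
python3 -m crank '[[0.6,[0,0,0],[0,0,0]],[0.6,[0,0,0],[0,0,0]],[0.6,[0,0,0],[0,0,0]]]' | egrep pos
python3 w.py w10; python3 m.py w10 .375 -.2147 .03 .045 .006 .02
python3 -c "from h import *; go([.375,-.2147,.014],3.7)"
```

```text
tool_pos: [0.49, -0.0136, 0.2041]
tool_pos: [0.3568, -0.2484, 0.1838]
tool_pos: [0.3594, -0.2469, 0.1858]
0.03 0.045 500 (array([ 0.3761, -0.2157]), 45, 12, 2.8)
0.006 0.02 11650 (array([ 0.3756, -0.2158]), 140, 112, 2.8)
now [ 0.3594 -0.2469  0.1859] rpy [-180.    -0.     3.9] j6 44 TURN z 0.2 SHIFT mm [ 17.7 -31.1 171.9] t 28.05
```

```bash

python3 -m crank '[[0.6,[0.0185,-0.030,0],[0,0,1.0]],[0.6,[0,0,0.03],[0,0,0]],[0.6,[0,0,0.04],[0,0,0]],[0.6,[0,0,0.04],[0,0,0]],[0.6,[0,0,0.03],[0,0,0]],[0.6,[0,0,0],[0,0,0]],[0.6,[0,0,0],[0,0,0]],[0.6,[0,0,0],[0,0,0]]]' | grep pos
python3 w.py w11; python3 -c "from h import *; go([.3758,-.2157,.015],2.8)"
```

```text
tool_pos: [0.3769, -0.2174, 0.0481]
now [ 0.3769 -0.2175  0.0482] rpy [179.8  -0.2   2.8] j6 50 TURN z -0.0 SHIFT mm [-1.  -1.9 33.2] t 28.9
```

View pics/w11.png

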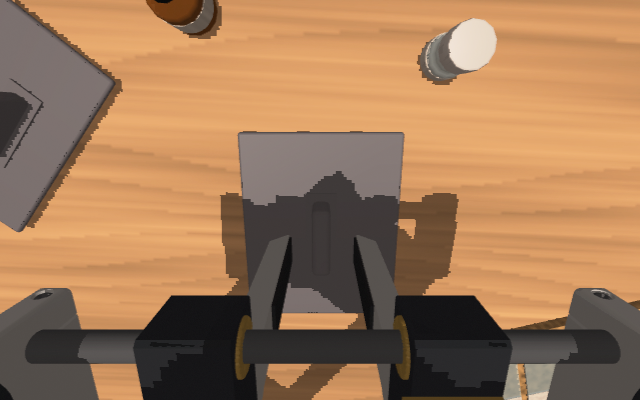

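The bar (321,240) is between the fingers. Lower, grip, lift.

```bash

python3 -m crank '[[0.6,[-0.001,-0.001,0.012],[0,0,0]],[0.6,[0,0,0.012],[0,0,0]],[0.6,[0,0,0.007],[0,0,0]],[0.6,[0,0,0],[0,0,0]],[0.6,[0,0,0],[0,0,0]],[0.6,[0,0,0],[0,0,0]]]' | egrep 'pos|force'
python3 -m crank '[[1,[0,0,0],[0,0,0]],[1,[0,0,0],[0,0,0]],[1,[0,0,0],[0,0,0]],[1,[0,0,0],[0,0,0]],[1,[0,0,0],[0,0,0]]]' | egrep 'pos|force|width'
python3 -m crank '[[1,[0,0,-0.01],[0,0,0]],[1,[0,0,-0.03],[0,0,0]],[1,[0,0,-0.035],[0,0,0]],[1,[0,0,-0.035],[0,0,0]],[1,[0,0,-0.02],[0,0,0]],[1,[0,0,-0.01],[0,0,5.5]],[1,[0,0,0],[0,0,5.5]],[1,[0,0,0],[0,0,0]]]' | egrep 'pos|force|width'
python3 -c "from h import *; go([.6148,-.2278,.16],-8.3)"
```

```text
tool_pos: [0.3743, -0.2158, 0.0149]
wrist_force: [0.8, -0.0, 0.6]
finger_force: 0.0
tool_pos: [0.3743, -0.2157, 0.0149]
wrist_force: [-0.2, 0.9, 0.4]
width: 0.0116
finger_force: 30.0
tool_pos: [0.3743, -0.2157, 0.1556]
wrist_force: [0.2, -0.3, -1.4]
width: 0.012
finger_force: 30.0
now [ 0.3743 -0.2157  0.1556] rpy [ 1.8e+02 -1.0e-01 -8.3e+00] j6 61 TURN z 0.0 SHIFT mm [239.8 -22.7  -4.4] t 30.8
```

```bash

python3 -m crank '[[1,[0.02,-0.002,0],[0,0,0]],[1,[0.035,-0.003,0],[0,0,0]],[1,[0.04,-0.004,0],[0,0,0]],[1,[0.04,-0.004,0],[0,0,0]],[1,[0.04,-0.004,0],[0,0,0]],[1,[0.035,-0.003,0],[0,0,0]],[1,[0.02,-0.002,0],[0,0,0]],[1,[0.01,-0.001,0],[0,0,0]]]' | egrep 'pos'
python3 -m crank '[[1,[0,0,0.02],[0,0,0]],[1,[0,0,0.015],[0,0,0]],[1,[0,0,0],[0,0,0]],[1,[0,0,0],[0,0,0]],[1,[0,0,0],[0,0,0]]]' | egrep 'pos|width'
python3 w.py w12; python3 m.py w12 .6148 -.2278 .066 .078 .108 .124
python3 -c "from h import *; go([.6148,-.2278,.082],-8.3)"
```

```text
tool_pos: [0.616, -0.2269, 0.1531]
tool_pos: [0.615, -0.2276, 0.1208]
width: 0.0117
0.066 0.078 238 (array([ 0.6849, -0.2385]), 110, 4, 81.7)
0.108 0.124 26133 (array([ 0.6202, -0.2277]), 132, 112, -8.4)
now [ 0.6152 -0.2277  0.1211] rpy [ 1.8e+02 -1.0e-01 -8.3e+00] j6 73 TURN z 0.0 SHIFT mm [-0.4  0.1 39.1] t 32.15
```

View pics/w12.png

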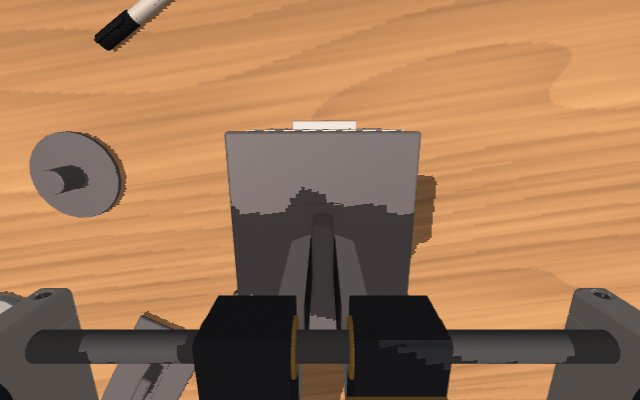

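```bash

python3 -m crank '[[1,[-0.001,0,0.01],[0,0,0]],[1,[0,0,0.012],[0,0,0]],[1,[0,0,0.01],[0,0,0]],[1,[0,0,0.003],[0,0,0]],[1,[0,0,0],[0,0,0]],[1,[0,0,0],[0,0,0]]]' | egrep 'pos|wrist_f'
for i in 1 2 3 4 5 6 7; do python3 -m crank '[[1,[0,0,0.001],[0,0,0]],[1,[0,0,0],[0,0,0]]]' | egrep 'tool_pos|wrist_f'|tr '\n' ' '; echo; done
```

```text
tool_pos: [0.6141, -0.2273, 0.0847]
wrist_force: [0.0, 0.3, -1.3]
tool_pos: [0.6142, -0.2273, 0.0841] wrist_force: [-0.0, 0.9, -1.2] 
tool_pos: [0.614, -0.2272, 0.0827] wrist_force: [0.8, 0.2, -0.6] 
tool_pos: [0.6139, -0.2272, 0.0815] wrist_force: [-0.1, -0.0, -0.8] 
tool_pos: [0.6141, -0.2273, 0.0809] wrist_force: [0.6, 0.4, -0.7] 
tool_pos: [0.6141, -0.2273, 0.0809] wrist_force: [-2.2, 0.2, 5.3] 
tool_pos: [0.6141, -0.2273, 0.0809] wrist_force: [-3.2, 1.8, 7.2] 
tool_pos: [0.6142, -0.2273, 0.0809] wrist_force: [-4.4, 2.0, 9.8]
```

Contact came at exactly the seated height. Release and go to the narrow lid.

```bash

python3 -m crank '[[1,[0,0,-0.0028],[0,0,0]],[1,[0,0,0],[0,0,0]],[0.85,[0,0,0],[0,0,0]],[0.7,[0,0,0],[0,0,0]],[0.6,[0,0,0],[0,0,0]],[0.6,[0,0,0],[0,0,0]],[0.6,[0,0,0],[0,0,0]]]' | egrep 'pos|width|force'
python3 -m crank '[[0.6,[0,0,-0.01],[0,0,0]],[0.6,[0,0,-0.03],[0,0,0]],[0.6,[0,0,-0.04],[0,0,0]],[0.6,[0,0,-0.02],[0,0,7.3]],[0.6,[0,0,0],[0,0,7.3]],[0.6,[0,0,0],[0,0,7.3]],[0.6,[0,0,0],[0,0,7.3]],[0.6,[0,0,0],[0,0,0]]]' | egrep pos
python3 -c "from h import *; go([.4395,-.0059,.17],-37.5)"
```

```text
tool_pos: [0.6139, -0.2272, 0.0801]
wrist_force: [-0.2, -0.4, 0.5]
width: 0.0369
finger_force: 0.0
tool_pos: [0.6141, -0.2273, 0.1815]
now [ 0.6141 -0.2273  0.1815] rpy [-1.80e+02 -1.00e-01 -3.75e+01] j6 102 TURN z 0.0 SHIFT mm [-273.3  -69.4   11.5] t 35.65
```

```bash

python3 -m crank '[[0.6,[-0.02,-0.005,0],[0,0,0]],[0.6,[-0.04,-0.01,0],[0,0,0]],[0.6,[-0.045,-0.0115,0],[0,0,0]],[0.6,[-0.045,-0.0115,0],[0,0,0]],[0.6,[-0.045,-0.0115,0],[0,0,0]],[0.6,[-0.04,-0.01,0],[0,0,0]],[0.6,[-0.025,-0.0065,0],[0,0,0]],[0.6,[-0.013,-0.0035,0],[0,0,0]]]' | egrep pos
python3 -m crank '[[0.6,[0,0,0],[0,0,0]],[0.6,[0,0,0],[0,0,0]],[0.6,[0,0,0],[0,0,0]]]' | egrep pos
python3 w.py w13; python3 m.py w13 .4395 -.0059 .03 .045 .006 .02
python3 -c "from h import *; go([.4395,-.0059,.015],-37.5)"
```

```text
tool_pos: [0.4385, -0.0045, 0.1814]
tool_pos: [0.4403, -0.0069, 0.1804]
0.03 0.045 492 (array([ 0.4406, -0.0073]), 45, 12, -37.7)
0.006 0.02 7611 (array([ 0.44  , -0.0066]), 135, 78, -37.6)
now [ 0.4402 -0.0069  0.1803] rpy [180.    0.  -37.5] j6 119 TURN z -0.0 SHIFT mm [ -1.2  -0.4 165.3] t 36.8
```

```bash

python3 -m crank '[[0.6,[0,0,0.02],[0,0,0]],[0.6,[0,0,0.04],[0,0,0]],[0.6,[0,0,0.04],[0,0,0]],[0.6,[0,0,0.03],[0,0,0]],[0.6,[0,0,0.01],[0,0,0]],[0.6,[0,0,0],[0,0,0]],[0.6,[0,0,0],[0,0,0]],[0.6,[0,0,0],[0,0,0]]]' | grep pos
python3 -m crank '[[0.6,[0,0,0.012],[0,0,0]],[0.6,[0,0,0.008],[0,0,0]],[0.6,[0,0,0.004],[0,0,0]],[0.6,[0,0,0],[0,0,0]],[0.6,[0,0,0],[0,0,0]],[0.6,[0,0,0],[0,0,0]]]' | egrep 'pos|force'
python3 -m crank '[[1,[0,0,0],[0,0,0]],[1,[0,0,0],[0,0,0]],[1,[0,0,0],[0,0,0]],[1,[0,0,0],[0,0,0]],[1,[0,0,0],[0,0,0]]]' | egrep 'pos|force|width'
```

```text
tool_pos: [0.4415, -0.0064, 0.0426]
tool_pos: [0.4398, -0.006, 0.0167]
wrist_force: [-0.5, -0.4, 0.4]
finger_force: 0.0
tool_pos: [0.4396, -0.0061, 0.0166]
wrist_force: [-1.0, -0.5, 0.6]
width: 0.0117
finger_force: 30.0
```

Gripped at 11.7 mm. Lift 145 mm, turn -67° to match the dish.

```bash

python3 -m crank '[[1,[0,0,-0.01],[0,0,0]],[1,[0,0,-0.03],[0,0,0]],[1,[0,0,-0.04],[0,0,0]],[1,[0,0,-0.04],[0,0,0]],[1,[0,0,-0.02],[0,0,0]],[1,[0,0,-0.005],[0,0,-6.9]],[1,[0,0,0],[0,0,-7.5]],[1,[0,0,0],[0,0,-7.5]]]' | egrep 'pos|force|width'
python3 -m crank '[[1,[0,0,0],[0,0,-7.5]],[1,[0,0,0],[0,0,-7.5]],[1,[0,0,0],[0,0,-7.5]],[1,[0,0,0],[0,0,-7.5]],[1,[0,0,0],[0,0,-7.5]],[1,[0,0,0],[0,0,-7.4]],[1,[0,0,0],[0,0,0]]]' | egrep 'pos|force|width'
python3 -c "from h import *; go([.638,.2365,.16],29.3)"
```

```text
tool_pos: [0.4397, -0.0059, 0.1625]
wrist_force: [-0.1, 1.2, -1.2]
width: 0.0119
finger_force: 30.0
tool_pos: [0.4395, -0.0059, 0.1619]
wrist_force: [0.1, -0.6, 0.3]
width: 0.0121
finger_force: 30.0
now [ 0.4395 -0.0059  0.1619] rpy [-180.    -0.    29.3] j6 53 TURN z 0.0 SHIFT mm [ 291.8 -114.2    1.9] t 40.2
```

```bash

python3 -m crank '[[1,[0.015,-0.006,0],[0,0,0]],[1,[0.03,-0.012,0],[0,0,0]],[1,[0.037,-0.0145,0],[0,0,0]],[1,[0.037,-0.0145,0],[0,0,0]],[1,[0.037,-0.0145,0],[0,0,0]],[1,[0.037,-0.0145,0],[0,0,0]],[1,[0.037,-0.0145,0],[0,0,0]],[1,[0.03,-0.0115,0],[0,0,0]]]' | egrep 'pos'
python3 -m crank '[[1,[0.02,-0.008,0],[0,0,0]],[1,[0.012,-0.004,0],[0,0,0]],[1,[0,0,0.02],[0,0,0]],[1,[0,0,0.02],[0,0,0]],[1,[0,0,0],[0,0,0]],[1,[0,0,0],[0,0,0]],[1,[0,0,0],[0,0,0]]]' | egrep 'pos|width'
python3 w.py w14; python3 m.py w14 .638 .2365 .066 .078 .109 .124
python3 -c "from h import *; go([.638,.2365,.085],29.3)"
```

```text
tool_pos: [0.6172, 0.2122, 0.1612]
tool_pos: [0.639, 0.2365, 0.1232]
width: 0.0118
0.066 0.078 0 0
0.109 0.124 16397 (array([0.6424, 0.2386]), 132, 78, 29.4)
now [0.6391 0.2366 0.1234] rpy [180.   -0.2  29.3] j6 76 TURN z -0.0 SHIFT mm [-1.  -0.5 38.4] t 41.75
```

View pics/w14.png

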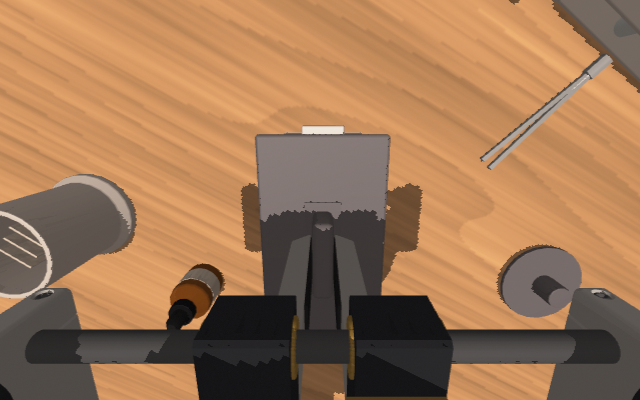

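Lid aligned (29.4°), about 2 mm too far along tool x. Correct and seat.

```bash

python3 -m crank '[[1,[-0.002,0,0.01],[0,0,0]],[1,[0,0,0.012],[0,0,0]],[1,[0,0,0.01],[0,0,0]],[1,[0,0,0.004],[0,0,0]],[1,[0,0,0],[0,0,0]],[1,[0,0,0],[0,0,0]]]' | egrep 'pos|wrist_f'
for i in 1 2 3 4 5 6; do python3 -m crank '[[1,[0,0,0.001],[0,0,0]],[1,[0,0,0],[0,0,0]]]' | egrep 'tool_pos|wrist_f'|tr '\n' ' '; echo; done
```

```text
tool_pos: [0.6366, 0.2355, 0.0854]
wrist_force: [-0.7, -0.6, -1.7]
tool_pos: [0.6368, 0.2355, 0.0848] wrist_force: [-0.8, 0.0, -0.7] 
tool_pos: [0.6365, 0.2355, 0.0834] wrist_force: [-0.5, -0.1, -0.7] 
tool_pos: [0.6367, 0.2355, 0.0827] wrist_force: [0.5, -0.9, -0.9] 
tool_pos: [0.6368, 0.2355, 0.0827] wrist_force: [-0.8, -0.1, 3.7] 
tool_pos: [0.6368, 0.2355, 0.0827] wrist_force: [-3.3, -1.6, 7.7] 
tool_pos: [0.6368, 0.2355, 0.0826] wrist_force: [-3.5, -1.5, 10.2]
```

```bash

python3 -m crank '[[1,[0,0,-0.0025],[0,0,0]],[1,[0,0,0],[0,0,0]],[0.85,[0,0,0],[0,0,0]],[0.7,[0,0,0],[0,0,0]],[0.55,[0,0,0],[0,0,0]],[0.5,[0,0,0],[0,0,0]],[0.5,[0,0,0],[0,0,0]]]' | egrep 'pos|width|force'
python3 -m crank '[[0.5,[0,0,-0.01],[0,0,0]],[0.5,[0,0,-0.03],[0,0,0]],[0.5,[0,0,-0.035],[0,0,0]],[0.5,[0,0,-0.02],[0,0,0]],[0.5,[0,0,0],[0,0,0]]]' | egrep pos
python3 -c "from h import *; go([.6708,-.0025,.17],29.3)"
```

```text
tool_pos: [0.6365, 0.2354, 0.0816]
wrist_force: [-0.6, 0.2, 0.2]
width: 0.0428
finger_force: 0.0
tool_pos: [0.6388, 0.2361, 0.1831]
now [0.6388 0.2361 0.1831] rpy [179.9  -0.6  29.3] j6 76 TURN z 0.0 SHIFT mm [-88.9 223.7  13.1] t 44.75
```

```bash

python3 -m crank '[[0.5,[-0.008,0.02,0],[0,0,0]],[0.5,[-0.014,0.035,0],[0,0,0]],[0.5,[-0.016,0.040,0],[0,0,0]],[0.5,[-0.016,0.040,0],[0,0,0]],[0.5,[-0.016,0.040,0],[0,0,0]],[0.5,[-0.012,0.030,0],[0,0,0]],[0.5,[-0.007,0.018,0],[0,0,0]],[0.5,[0,0,0],[0,0,0]]]' | egrep pos
python3 -m crank '[[0.5,[0,0,0],[0,0,0]],[0.5,[0,0,0],[0,0,0]]]' | egrep pos
python3 w.py w15; python3 m.py w15 .6708 -.0025 .03 .045 .006 .02;  python3 m.py w14 .638 .2365 .066 .078
python3 -c "from h import *; go([.6708,-.0025,.016],29.3)"
```

```text
tool_pos: [0.6679, -0.0049, 0.1756]
tool_pos: [0.668, -0.0006, 0.1767]
0.03 0.045 345 (array([ 0.6725, -0.0033]), 21, 21, 30.1)
0.006 0.02 3642 (array([ 0.6722, -0.0035]), 80, 80, 9.1)
0.066 0.078 0 0
now [ 6.681e-01 -5.000e-04  1.770e-01] rpy [-180.    -0.    29.5] j6 56 TURN z 0.2 SHIFT mm [  1.4   3.  161. ] t 45.8
```

```bash

python3 -m crank '[[0.5,[0.002,0.0043,0.02],[0,0,0]],[0.5,[0,0,0.04],[0,0,0]],[0.5,[0,0,0.04],[0,0,0]],[0.5,[0,0,0.025],[0,0,0]],[0.5,[0,0,0.01],[0,0,0]],[0.5,[0,0,0],[0,0,0]],[0.5,[0,0,0],[0,0,0]],[0.5,[0,0,0],[0,0,0]]]' | grep pos
python3 -m crank '[[0.5,[0,0,0.012],[0,0,0]],[0.5,[0,0,0.008],[0,0,0]],[0.5,[0,0,0.004],[0,0,0]],[0.5,[0,0,0],[0,0,0]],[0.5,[0,0,0],[0,0,0]],[0.5,[0,0,0],[0,0,0]]]' | egrep 'pos|force'
python3 -m crank '[[1,[0,0,0],[0,0,0]],[1,[0,0,0],[0,0,0]],[1,[0,0,0],[0,0,0]],[1,[0,0,0],[0,0,0]],[1,[0,0,0],[0,0,0]]]' | egrep 'pos|force|width'
```

```text
tool_pos: [0.6738, -0.0051, 0.0449]
tool_pos: [0.6723, -0.0054, 0.0183]
wrist_force: [0.3, 0.4, -1.3]
finger_force: 0.0
tool_pos: [0.6721, -0.0052, 0.0182]
wrist_force: [-0.4, 0.5, 0.6]
width: 0.021
finger_force: 30.0
```

```bash

python3 -m crank '[[1,[0,0,-0.01],[0,0,0]],[1,[0,0,-0.03],[0,0,0]],[1,[0,0,-0.04],[0,0,0]],[1,[0,0,-0.04],[0,0,0]],[1,[0,0,-0.03],[0,0,0]],[1,[0,0,-0.015],[0,0,0]],[1,[0,0,0],[0,0,0]],[1,[0,0,0],[0,0,0]]]' | egrep 'pos|force|width'
python3 -c "from h import *; go([.5128,.428,.17],29.3)"
```

```text
tool_pos: [0.6715, -0.0053, 0.1814]
wrist_force: [-0.1, 0.4, -1.3]
width: 0.021
finger_force: 30.0
now [ 0.6715 -0.0053  0.1814] rpy [-1.799e+02  1.000e-01  2.930e+01] j6 55 TURN z 0.0 SHIFT mm [  73.7 -455.5   11.4] t 48.5
```

```bash

python3 -m crank '[[1,[0.003,-0.02,0],[0,0,0]],[1,[0.006,-0.037,0],[0,0,0]],[1,[0.007,-0.043,0],[0,0,0]],[1,[0.007,-0.043,0],[0,0,0]],[1,[0.007,-0.043,0],[0,0,0]],[1,[0.007,-0.043,0],[0,0,0]],[1,[0.007,-0.043,0],[0,0,0]],[1,[0.006,-0.037,0],[0,0,0]]]' | egrep pos
python3 -m crank '[[1,[0.003,-0.02,0],[0,0,0]],[1,[0.001,-0.008,0],[0,0,0]],[1,[0,0,0],[0,0,0]],[1,[0,0,0],[0,0,0]],[1,[0,0,0],[0,0,0]]]' | egrep pos
python3 w.py w16; python3 m.py w16 .5138 .4272 .09 .103
python3 - <<'E'
from h import *; from bench import vision
go([.5138,.4272,.17],29.3)
s=vision.snapshot("top"); np.savez("top2.npz",**s)
E
python3 m.py top2 .5138 .4272 .09 .103
```

```text
tool_pos: [0.561, 0.2914, 0.1804]
tool_pos: [0.5544, 0.3137, 0.1826]
0.09 0.103 1493 (array([0.5139, 0.427 ]), 70, 69, -17.0)
now [0.5546 0.3137 0.1828] rpy [180.    0.   29.2] j6 85 TURN z -0.1 SHIFT mm [  20.  -119.    12.8] t 49.85
0.09 0.103 55 (array([0.5297, 0.4444]), 61, 24, -44.1)
```

View pics/w16.png

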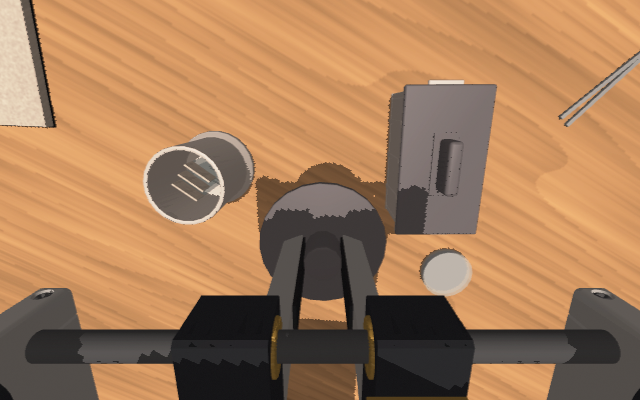

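The narrow lid (440,160) is seated, and the jar's rim (185,185) measures to (0.514, 0.427). Carry the lid over it.

```bash

python3 -m crank '[[1,[0.003,-0.019,0],[0,0,0]],[1,[0.006,-0.035,0],[0,0,0]],[1,[0.005,-0.033,0],[0,0,0]],[1,[0.004,-0.021,0],[0,0,0]],[1,[0.001,-0.011,0],[0,0,0]],[1,[0,0,0],[0,0,0]],[1,[0,0,0],[0,0,0]],[1,[0,0,0],[0,0,0]]]' | egrep pos
python3 w.py w17; python3 m.py w17 .5138 .4272 .167 .179
python3 -c "from h import *; go([.5138,.4272,.1082],29.3)"
```

```text
tool_pos: [0.5131, 0.4267, 0.1831]
0.167 0.179 7400 (array([0.5142, 0.4281]), 80, 78, -21.6)
now [0.5131 0.4267 0.1831] rpy [180.   -0.   29.2] j6 96 TURN z -0.1 SHIFT mm [ 0.9 -0.1 74.9] t 50.75
```

```bash

python3 -m crank '[[1,[0,0.001,0.015],[0,0,0]],[1,[0,0,0.02],[0,0,0]],[1,[0,0,0.02],[0,0,0]],[1,[0,0,0.01],[0,0,0]],[1,[0,0,0.005],[0,0,0]],[1,[0,0,0],[0,0,0]],[1,[0,0,0],[0,0,0]],[1,[0,0,0],[0,0,0]]]' | egrep 'pos|wrist_f'
for i in 1 2 3 4 5 6; do python3 -m crank '[[1,[0,0,0.001],[0,0,0]],[1,[0,0,0],[0,0,0]]]' | egrep 'tool_pos|wrist_f'|tr '\n' ' '; echo; done
```

```text
tool_pos: [0.5135, 0.4276, 0.1145]
wrist_force: [-0.4, -0.0, -1.1]
tool_pos: [0.513, 0.4273, 0.1125] wrist_force: [0.2, -0.7, 0.1] 
tool_pos: [0.5127, 0.4271, 0.1109] wrist_force: [0.5, -0.7, -0.3] 
tool_pos: [0.5127, 0.427, 0.1097] wrist_force: [-0.6, -0.5, -1.2] 
tool_pos: [0.5127, 0.4271, 0.1088] wrist_force: [0.1, 0.3, -0.6] 
tool_pos: [0.5129, 0.4272, 0.1082] wrist_force: [0.0, -0.2, -0.2] 
tool_pos: [0.5129, 0.4272, 0.1081] wrist_force: [-1.2, -1.0, 4.1]
```

Seated at the expected height. Release, rise and check everything.

```bash

python3 -m crank '[[1,[0,0,-0.0008],[0,0,0]],[1,[0,0,0],[0,0,0]],[0.8,[0,0,0],[0,0,0]],[0.65,[0,0,0],[0,0,0]],[0.5,[0,0,0],[0,0,0]],[0.5,[0,0,0],[0,0,0]],[0.5,[0,0,0],[0,0,0]]]' | egrep 'pos|width|force'
python3 -m crank '[[0.5,[0,0,-0.01],[0,0,0]],[0.5,[0,0,-0.03],[0,0,0]],[0.5,[0,0,-0.04],[0,0,0]],[0.5,[0,0,-0.03],[0,0,0]],[0.5,[-0.03,0,0],[0,0,0]],[0.5,[-0.04,0,0],[0,0,0]],[0.5,[-0.04,0,0],[0,0,0]],[0.5,[-0.03,0,0],[0,0,0]]]' | egrep pos
python3 -m crank '[[0.5,[-0.03,0,0],[0,0,0]],[0.5,[-0.02,0,0],[0,0,0]],[0.5,[0,0,0],[0,0,0]],[0.5,[0,0,0],[0,0,0]]]' | egrep pos
python3 - <<'E'
from h import *; from bench import vision
s=vision.snapshot("top"); np.savez("top3.npz",**s); cv2.imwrite("pics/top3.png",s["color"][100:300,120:460,::-1].repeat(2,0).repeat(2,1))
P=cloud(s); P0=cloud(np.load("top0.npz"))
def f(P,x,y,l,h,r=.1):
    q=P[(P[...,2]>l)&(P[...,2]<h)&(np.hypot(P[...,0]-x,P[...,1]-y)<r)]; return len(q),*(rect(q[:,:2]) if len(q)>5 else ()),np.round(np.median(q[:,2]),4) if len(q) else 0
for n,a in dict(lw=(.614,-.228,.07,.083),ln=(.637,.2365,.07,.083),lr=(.513,.428,.096,.106,.05)).items(): print(n,f(P,*a))
for n,a in dict(bl=(.5,.3,.015,.1,.03),bs=(.5146,-.1282,.015,.1,.03)).items(): print(n,f(P0,*a),f(P,*a))
E
```

```text
tool_pos: [0.5127, 0.427, 0.1072]
wrist_force: [-0.4, 0.5, -0.8]
width: 0.0467
finger_force: 0.0
tool_pos: [0.3892, 0.3577, 0.219]
tool_pos: [0.3476, 0.3344, 0.2188]
lw (1921, array([ 0.6148, -0.2259]), 141, 112, -8.3, np.float64(0.0763))
ln (1304, array([0.637 , 0.2368]), 137, 78, 29.2, np.float64(0.0769))
lr (686, array([0.512 , 0.4283]), 79, 79, -44.9, np.float64(0.101))
bl (184, array([0.5002, 0.3006]), 37, 36, 34.3, np.float64(0.0454)) (184, array([0.4993, 0.3005]), 38, 36, 34.4, np.float64(0.0458))
bs (100, array([ 0.5146, -0.1282]), 28, 28, -46.9, np.float64(0.0367)) (101, array([ 0.5143, -0.1278]), 28, 27, -45.0, np.float64(0.0369))
```

View pics/top3.png

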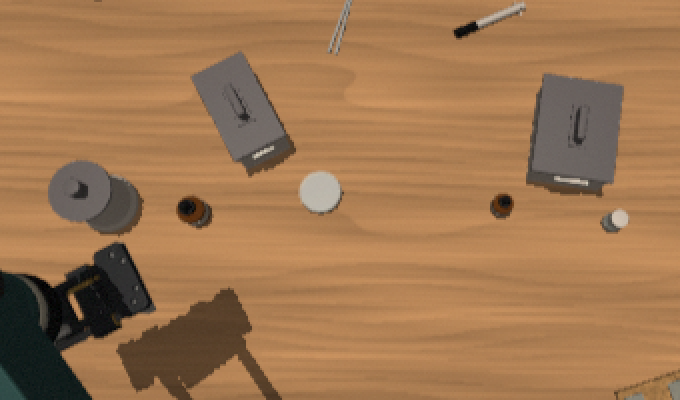

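The lids sit level on the narrow dish (240,105), wide dish (578,125) and jar (80,190). Their plate tops are at 76 to 77 mm and 101 mm as expected, and the bottles have not moved.

```bash
python3 -c "from bench import robot; print(robot.close_job())"
```

```text
the job is handed in; nothing more can be done
None
```

Both racks are in their dishes, all three lids are seated on their rims, the bottles have not moved, and the job is handed in at about 53 s.

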